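# Clamp the sample jar on the laboratory shaker

## Task

Clamp the steel sample jar on the shaker: push the open clamp strap gently round over the jar, without slamming it, until its nose is fully home against the stop of the catch, and only then push the cam lever fully down. It is all pushing with a finger: do not pick up or shift the jar or the other vessels, and draw the hand clear at the end.

Things in the scene. Friction and masses are not known exactly. Their poses are not given: they have to be found in the camera images.
- shaker: Low cream bench shaker, a fixed box 260 x 180 mm, its deck 55 mm above the bench. Origin on the bench under the centre of the jar seat; z up, its x points away from the robot at yaw 0. On its x axis stand the pivot post (85 mm to +x) and the catch post (98 to 114 mm to -x, 40 mm wide, with a stop plate on its -y side and a lip over the nose's place; top 161 mm above the bench). The jar stands between them. The strap is open on the +y side.
- strap (a joint): Turn of the flat aluminium clamp strap about the vertical pivot post, rad: 0 = fully home, lying over the jar along the shaker's -x from the pivot, nose against the stop; up to 1.5 = swung out horizontally to the shaker's +y side. Stiff: about 1.5 N at the nose moves it, and it stays where it is left. Strap 26 mm wide, 12 mm thick, underside 122 mm above the bench. Pushing it towards home means pushing its +y side towards -y.
- strap_pivot (a point): Point on the strap's vertical pivot axis, 134 mm above the bench, at the strap's top face.
- strap_nose (a point): Centre of the push block at the strap's free end, 150 mm from the pivot axis and 134 mm above the bench; turns with the strap. The block is 45 mm long along the strap (130 to 175 mm from the pivot), 28 mm wide and 26 mm tall (121 to 147 mm above the bench).
- catch (a point): Where the nose comes home: point in the catch's gap, 170 mm from the pivot axis, on the strap's centre line when home, 135 mm above the bench. Fixed on the shaker.
- lever (a joint): Turn of the cam lever carried on the strap, rad: 0 = up, leaning 25 degrees from upright towards the pivot; 1.10 = fully down, lying nearly level along the strap with its end towards the pivot. Its end travels away from the nose and down. Stiff: about 5 to 6 N at its pad, and it stays where it is left. It stands up at the start, between 0 and 0.2.
- lever_axis (a point): Centre of the lever's horizontal axis, which runs across the strap, 85 mm from the pivot axis towards the nose (over the jar's centre when the strap is home) and 154 mm above the bench.
- lever_pad (a point): Middle of the upper face of the lever's black finger pad, which is the face turned to the nose while the lever is up: 62 mm out along the lever from its axis and 5 mm off its centre plane. Pad 30 mm wide across, 36 mm long along the lever (44 to 80 mm from the axis), 10 mm thick. Moves with the lever.
- jar: Steel sample jar with a flat metal lid, 72 mm across, 62 mm tall, 0.7 kg, standing loose between six short studs on the deck; origin at the centre of its underside, its top 117 mm above the bench, 5 mm under the strap.
- dish: Bystander: shallow steel dish, 110 mm across, 22 mm tall, on the bench. Origin at the centre of its underside.
- beaker: Bystander: glass beaker, 60 mm across, 75 mm tall, on the bench. Origin at the centre of its underside.
- bottle: Bystander: white plastic jar with black cap, 56 mm across, 100 mm tall, on the bench. Origin at the centre of its underside.
Not all that is in view belongs to the job. Leave any purple or yellow look-alike of the jar alone.

How it is judged:
By the outcome, as a careful person would: the job done as asked, in the order asked, and still so for the second after the job is handed in, with the robot touching nothing.
It also fails if it takes over 51 s, if anything falls off the work surface, if the arm or the gripper's body presses on something with over 40 N, if the wrist force passes 120 N, or if a joint passes its speed limit or range.

## Robot

A 6-joint arm with a two-finger parallel gripper is mounted at the origin on the work surface. World frame = base frame: x ahead of the robot, y to its left, z up, the work surface at z = 0. Lengths are in mm, angles in rad, forces in N, time in s.
With the tool pointing down it reaches from about 300 to 775 mm from the base axis. Payload 14.6 kg.
Tool frame: the origin (TCP) lies on the centre line of the jaws, within the pads' length; the fingertips stand 8 mm ahead of it and the grasp point (between the pads) lies 11 mm behind it; z points along the fingers, y is the direction in which the jaws open and shut (so a half turn about z gives the same grasp; the last joint's range is limited). The gripper opens to 94 mm and grips with 3 to 60 N. Pads are 16 mm wide; open, the fingers measure 119 mm over their backs; the gripper's body (75 mm by 177 mm) begins 78 mm behind the grasp point.
Start: joints at [-1.282, 0.3, 1.521, -0, 1.321, -0.067], TCP at [191.58, -515.545, 213.446] pointing down, gripper open.
Joint ranges: [-3.03, 3.03], [-0.79, 2.21], [0.23, 2.52], [-1.04, 4.18], [0, 3.07], [-2.55, 2.55]. Speed limits (rad/s): [2.22, 2.22, 2.57, 3.14, 3.14, 3.14].

## Interface

Orientations are given as [roll, pitch, yaw] about the fixed x, y, z axes, in that order (R = Rz(yaw) Ry(pitch) Rx(roll)).
In Python, from cell import read_state, cams, manip gives the robot as it stands.
- The arm moves only by the shell command python3 -m handwheel 'ROWS' [OPENING] [FORCE]. ROWS is JSON, a list of rows, each a list of 4 numbers: the shift along the tool's x, y, z in m, then the turn about the tool's z in degrees. In form: [[dx, dy, dz, turn], ...]. A call has 1 to 5 rows; each row is the pose to reach, as a shift and turn from the pose measured when the call began, along the tool's axes at that moment; what a row does not reach only later rows make up. A row lasts 1/8 s, in which the tool goes at most 62.5 mm and 10.7 degrees, less where a joint would pass 70% of its speed; a pose out of reach is approached as far as the arm can. A call with a gripper value outside its range is refused whole. OPENING is the closure, from 0 (fully open) to 1 (shut), set as the call begins (- or left out, the last holds). The fingers move at their own pace and stop on an object; FORCE is the grip in N (left out, the last holds). Time passes only in rows, so rows that repeat a pose let the fingers close. It gives the time, the measured TCP pose, the force and the opening at its end, in the units of the state.
- read_state(): the state, without advancing time (a new reading comes with each control period).
- cams.camera(name): name is "scene" or "top" or "wrist"; returns the picture (480x640x3 uint8, red, green, blue); there is no depth.
- cams.get_calibration(name): a dict with "vertical_fov" (degrees; the focal length in pixels is half the picture's height over the tangent of half this angle, whatever the lens; pixels are square), "cx", "cy" (the principal point, pixels), "R" (3x3) and "t" (3): a world point X has camera coordinates R X + t. Camera axes: x right, y down, z forward; pixel columns grow to the right and rows downward; lengths in mm; the calibration is good to about 2 mm. A picture is of the moment at which its call begins: read the wrist's pose just before it. get_calibration takes no time and is no camera call; for the wrist camera it gives the pose at the moment of the call.
- manip.sign_off(): hands the job in, once; it reports no verdict.
The state is a dict: "clock": time; "joints": joint angles; "qd": joint speeds; "effort": joint torques, N m; "eef_pos": TCP position; "eef_rot": TCP orientation; "wrist_force": force on the tool from outside, world axes, zero at the start; "moment": the same for the moment, N m; "finger_gap": finger opening in mm.
Only numpy, scipy, OpenCV 4.12 (cv2) and the standard library are available. Lean on these libraries where they do the work, as an engineer would, in place of code of your own. Each camera call takes 0.05 s, during which the arm holds its last target. There are 200 camera calls.

## Working session

There is one attempt and no reset: what is moved stays moved. The work goes in short steps, Python scripts to look and compute and a shell command to move; the robot and the scene stay as the last step left them, time stands still between calls to the robot, and variables do not carry over. Pictures are saved under pics/ and viewed, about 8 in all and at most 12, crops included, and the job is handed in when it is done.

```bash
mkdir -p pics; ls; python3 - <<'E'
from cell import read_state, cams
import cv2
s=read_state();print({k:s[k] for k in("clock","eef_pos","eef_rot","finger_gap","wrist_force")})
for n in("scene","top"):
    cv2.imwrite(f"pics/{n}0.png",cams.camera(n)[:,:,::-1]); print(n,cams.get_calibration(n))
E
```

```text
pics
{'clock': 0.0, 'eef_pos': array([ 191.52605001, -515.31208773,  212.90332787]), 'eef_rot': array([-3.14045648e+00, -8.40091591e-05,  3.55816812e-01]), 'finger_gap': 94.06191214047342, 'wrist_force': array([-0.72909817, -0.41460003,  0.54489427])}
scene {'vertical_fov': 53.55992043777096, 'cx': 318.5130010464935, 'cy': 229.2868716144055, 'R': array([[ 2.13041549e-01,  9.77042873e-01,  7.23614266e-04],
       [ 6.44774832e-01, -1.40034878e-01, -7.51435725e-01],
       [-7.34083588e-01,  1.60553599e-01, -6.59805902e-01]]), 't': array([-162.43805871, -237.10608971, 1251.68503587])}
top {'vertical_fov': 51.43623709592436, 'cx': 317.8784853393329, 'cy': 238.52798381892282, 'R': array([[-0.08623907, -0.99625151,  0.0067639 ],
       [-0.97507541,  0.08300901, -0.20576066],
       [ 0.20442791, -0.02433992, -0.97857897]]), 't': array([ 70.36707552, 603.53022117, 936.26956315])}
```

View pics/scene0.png

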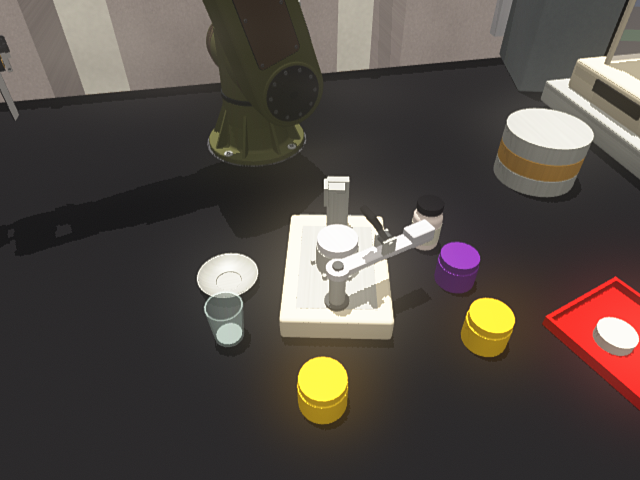

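View pics/top0.png

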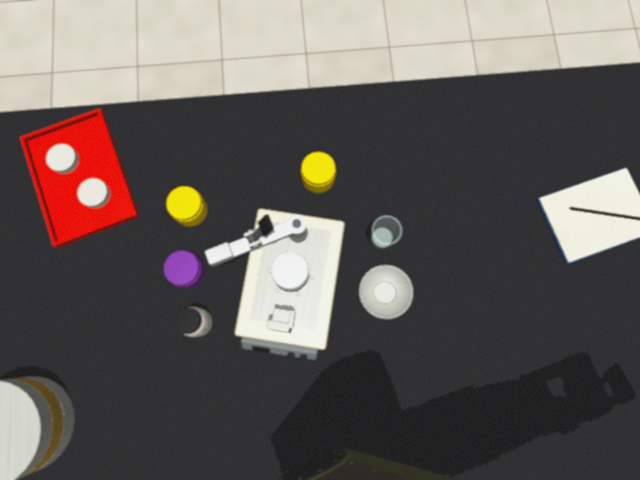

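The top view shows the steel jar at about (290,271), the pivot at (297,224), the nose block at (218,254), the lever at (265,228) and the catch at (282,318). Possible confusions: the yellow jars at (185,204) and (318,168), the purple jar at (183,268), and the white lids in the red tray at (60,157) and (92,192). The steel jar on the cream deck fits the description. I'll measure and check it in a close crop.

```bash
cat > h.py <<'E'
import numpy as np
from cell import read_state,cams
from scipy.spatial.transform import Rotation as Ro
def ray(c,u,v):
    f=240/np.tan(np.radians(c["vertical_fov"]/2)); R=np.array(c["R"]);t=np.array(c["t"])
    return -R.T@t, R.T@np.array([(u-c["cx"])/f,(v-c["cy"])/f,1])
def onz(n,u,v,z,c=None):
    o,d=ray(c or cams.get_calibration(n),u,v); return (o+d*(z-o[2])/d[2]).round(1)
def proj(c,X):
    f=240/np.tan(np.radians(c["vertical_fov"]/2)); p=np.array(c["R"])@np.array(X)+c["t"]
    return (f*p[0]/p[2]+c["cx"],f*p[1]/p[2]+c["cy"])
def tool(X):
    s=read_state(); return Ro.from_euler("xyz",s["eef_rot"]).inv().apply(np.array(X)-s["eef_pos"])
E
python3 - <<'E'
from h import *
import cv2
for n,P in dict(top=[("pivot",297,224,134),("nose",218,254,147),("jar",290,269,117),("catch",284,313,161)],scene=[("pivot",338,267,134),("nose",419,232,147),("jar",338,238,117),("catch",337,182,161)]).items():
    for k,u,v,z in P: print(n,k,onz(n,u,v,z))
a=cv2.imread("pics/top0.png")[195:365,170:400];b=cv2.imread("pics/scene0.png")[165:345,270:460]
a=cv2.resize(a,None,fx=3,fy=3,interpolation=2);cv2.imwrite("pics/a.png",a)
E
```

```text
top pivot [623.4  56.7 134. ]
top nose [576.5 203.9 147. ]
top jar [542.4  76.7 117. ]
top catch [459.3  91.4 161. ]
scene pivot [624.8  59.9 134. ]
scene nose [589.3 200.8 147. ]
scene jar [544.   80.6 117. ]
scene catch [449.  101.3 161. ]
```

View pics/a.png

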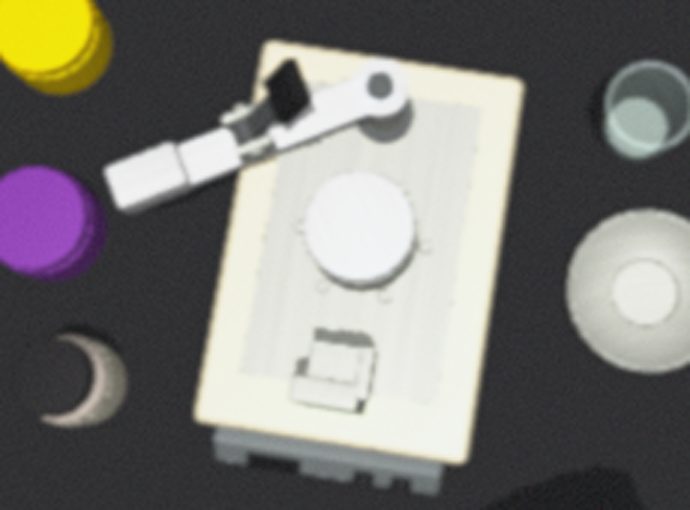

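```bash
python3 - <<'E'
from h import *
c=[(266,42),(524,80),(466,462),(197,418)]
P=np.array([onz("top",170+u/3,195+v/3,55) for u,v in c]);print(P, P.mean(0))
for i,j in((3,0),(2,1),(0,1),(3,2)):
    d=P[j]-P[i];print(np.hypot(*d[:2]),np.arctan2(d[1],d[0]))
print("lip near/far",onz("top",170+343/3,195+345/3,161),onz("top",170+336/3,195+380/3,161))
print("yellow",onz("top",185,204,62)); 
E
python3 -m handwheel '[[0.02,-0.015,-0.05,0],[0.06,-0.046,-0.08,0],[0.11,-0.085,-0.11,0],[0.155,-0.12,-0.11,0],[0.2,-0.155,-0.11,0]]' 1 20
python3 -m handwheel '[[0.045,-0.035,0,0],[0.09,-0.07,0,0],[0.135,-0.105,0,0],[0.18,-0.14,0,0],[0.225,-0.175,0,0]]'
```

```text
[[680.6 133.6  55. ]
 [639.2 -39.1  55. ]
 [390.6  22.7  55. ]
 [433.3 193.5  55. ]] [535.925  77.675  55.   ]
254.45097759686445 -0.23763917047801042
256.16635220106485 -0.24365315737030036
177.59293341797132 -1.8060784896764794
176.0566102138741 -1.8157749899217608
lip near/far [464.5  90.4 161. ] [444.7  95.9 161. ]
yellow [701.8 281.3  62. ]
clock: 0.72
eef_pos: [325.7, -298.7, 323.4]
eef_rot: [-3.141, -0.0, 0.356]
wrist_force: [-0.0, -1.2, 0.6]
finger_gap: 47.4
clock: 1.35
eef_pos: [476.3, -54.5, 323.5]
eef_rot: [-3.141, -0.0, 0.356]
wrist_force: [0.4, -1.4, 0.1]
finger_gap: 0.6
```

```bash
python3 -m handwheel '[[0.048,-0.038,0,-10],[0.096,-0.076,0,-20],[0.144,-0.114,0,-30],[0.19,-0.152,0,-40],[0.238,-0.189,0,-50]]'
python3 -m handwheel '[[0,0,0,-10],[0,0,0,-20],[0,0,0,-30],[0,0,0,-36],[0,0,0,-36]]'
python3 - <<'E'
from h import *
import cv2
print(tool([633,205,136]))
for n in("top","wrist"):
    c=cams.get_calibration(n);a=cams.camera(n)[:,:,::-1];cv2.imwrite(f"pics/{n}1.png",a)
    print(n,proj(c,[624,58,134]),proj(c,[583,202,147]),proj(c,[633,205,128]))
E
```

```text
clock: 1.98
eef_pos: [634.2, 207.4, 323.4]
eef_rot: [-3.141, -0.0, 1.234]
wrist_force: [0.5, -1.6, -0.1]
finger_gap: 0.6
clock: 2.6
eef_pos: [634.2, 207.4, 322.9]
eef_rot: [-3.141, -0.0, 1.862]
wrist_force: [0.5, -0.6, -0.8]
finger_gap: 0.5
[ -2.04514667  -1.64111214 186.89427335]
top (np.float64(296.30434865169076), np.float64(223.72110550452314)) (np.float64(218.8698084147419), np.float64(250.3888026821815)) (np.float64(217.95451693868134), np.float64(226.26945538448328))
wrist (np.float64(271.5274163136398), np.float64(354.8606526335579)) (np.float64(265.96821344989263), np.float64(209.7202019103025)) (np.float64(322.075412730631), np.float64(217.9585524620982))
```

View pics/wrist1.png

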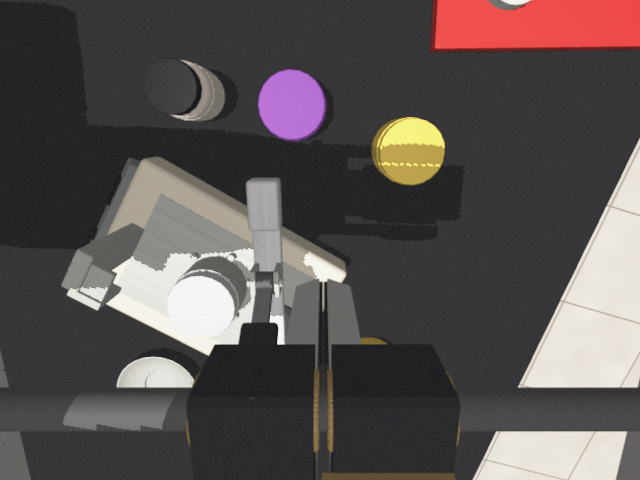

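The wrist view shows the block at about (265,205), where my estimate predicts (266,210). It is aligned with tool x, and the landing spot at (322,218) is free. Now I'll descend.

```bash
python3 -m handwheel '[[-0.002,0,0.04,0],[-0.002,0,0.085,0],[-0.002,0,0.13,0],[-0.002,0,0.17,0],[-0.002,0,0.187,0]]'
python3 -m handwheel '[[0,-0.004,0,0],[0,-0.008,0,0],[0,-0.012,0,0],[0,-0.015,0,0],[0,-0.017,0,0]]'
python3 - <<'E'
from h import *
import cv2
for n in("wrist","scene"):
    a=cams.camera(n)[:,:,::-1];cv2.imwrite(f"pics/{n}2.png",a)
cv2.imwrite("pics/m2.png",np.hstack([cv2.resize(a[150:350,260:480],None,fx=1.8,fy=1.8,interpolation=2),cv2.resize(cv2.imread("pics/wrist2.png"),(396,360))[:, :]]))
E
```

```text
clock: 3.32
eef_pos: [633.9, 205.3, 133.8]
eef_rot: [-3.138, -0.001, 1.858]
wrist_force: [-0.3, -0.1, 0.1]
finger_gap: -0.1
clock: 3.95
eef_pos: [617.5, 200.5, 134.3]
eef_rot: [-3.138, -0.001, 1.858]
wrist_force: [-1.1, -0.9, -0.1]
finger_gap: 0.4
```

View pics/m2.png

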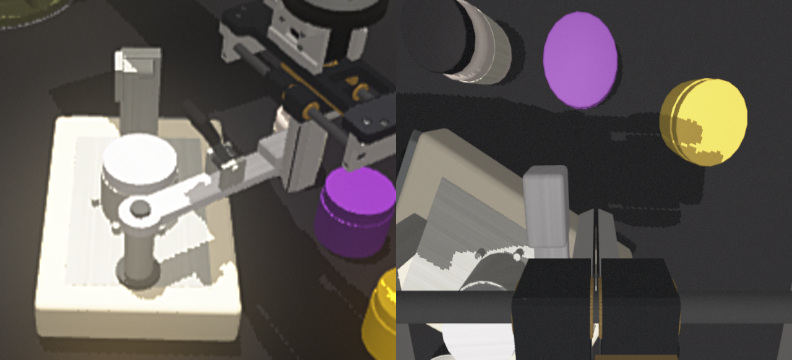

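Left (scene): the fingers stand behind the block on its trailing side, with the lever clear. Right (wrist): a gap of about 7 mm remains beside the block. I'll start pushing it round slowly.

```bash
python3 -m handwheel '[[0,-0.003,0,0],[0,-0.006,0,0],[0.0005,-0.011,0,-1.5],[0.001,-0.016,0,-3.5],[0.0015,-0.021,0,-5.5]]'
python3 -m handwheel '[[0.001,-0.006,0,-2.5],[0.002,-0.012,0,-5],[0.0023,-0.018,0,-7.5],[0.0025,-0.024,0,-10],[0.0025,-0.030,0,-12.5]]'
cat >> h.py <<'E'
def st():
    s=read_state();d=s["eef_pos"][:2]-[624,58];y=s["eef_rot"][2];u=np.array([np.cos(y),np.sin(y)]);t=np.array([-u[1],u[0]])
    r=np.hypot(*d);off=26.5
    ang=np.arctan2(d[1],d[0])+np.arcsin(off/r) # implied strap direction if in contact
    print("toolframe r,off",(d@u).round(1),(-d@t).round(1),"yaw",y.round(3),"strap dir",ang.round(3),"left",(2.90-ang).round(3),"F",s["wrist_force"].round(1),"z",s["eef_pos"][2].round(1),"ft",(s["wrist_force"][:2]@t).round(2),s["clock"])
E
python3 -c "from h import *;st()"
```

```text
clock: 4.68
eef_pos: [596.5, 196.0, 134.1]
eef_rot: [-3.138, -0.001, 1.957]
wrist_force: [1.2, 1.5, -0.2]
finger_gap: 0.5
clock: 5.3
eef_pos: [567.5, 186.8, 134.3]
eef_rot: [-3.139, -0.001, 2.178]
wrist_force: [1.4, -0.3, -0.2]
finger_gap: 0.5
toolframe r,off 138.1 27.1 yaw 2.178 strap dir 2.174 left 0.726 F [ 1.4 -0.3 -0.2] z 134.3 ft -0.97 5.3
```

```bash
python3 -m handwheel '[[0.001,-0.006,0,-2.5],[0.0018,-0.012,0,-5],[0.0023,-0.018,0,-7.5],[0.0025,-0.024,0,-10],[0.0025,-0.030,0,-12.5]]'
python3 -c "from h import *;st()"
python3 -m handwheel '[[0.001,-0.006,0,-2.5],[0.0018,-0.012,0,-5],[0.0023,-0.018,0,-7.5],[0.0025,-0.024,0,-10],[0.0025,-0.030,0,-12.5]]'
python3 - <<'E'
from h import *
import cv2
st();print(tool([624,58,134]))
a=cams.camera("top")[:,:,::-1];b=cams.camera("scene")[:,:,::-1]
cv2.imwrite("pics/m3.png",np.hstack([cv2.resize(a[195:355,190:350],None,fx=2.4,fy=2.4,interpolation=2),cv2.resize(b[160:320,270:430],None,fx=2.4,fy=2.4,interpolation=2)]))
E
```

```text
clock: 5.92
eef_pos: [541.1, 171.6, 134.4]
eef_rot: [-3.139, -0.002, 2.399]
wrist_force: [0.8, 0.0, -1.1]
finger_gap: 0.3
toolframe r,off 137.9 27.7 yaw 2.399 strap dir 2.391 left 0.509 F [ 0.8  0.  -1.1] z 134.4 ft -0.55 5.925
clock: 6.55
eef_pos: [518.7, 151.0, 134.6]
eef_rot: [-3.14, -0.002, 2.62]
wrist_force: [1.7, 1.2, -1.4]
finger_gap: 0.5
toolframe r,off 137.7 28.2 yaw 2.62 strap dir 2.608 left 0.292 F [ 1.7  1.2 -1.4] z 134.6 ft -1.87 6.55
[-137.66718666  -28.18210032    0.38887952]
```

View pics/m3.png

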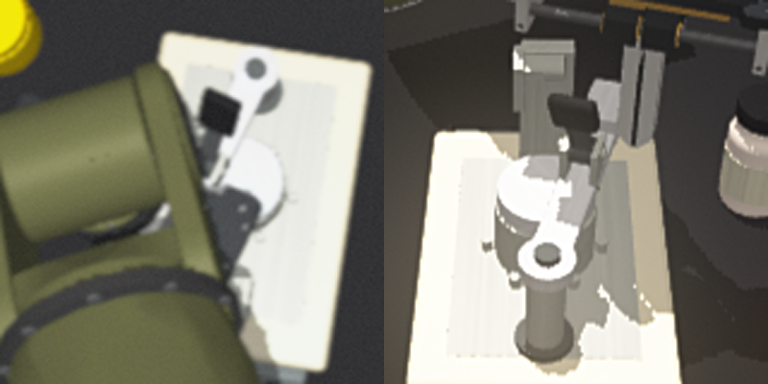

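The strap is following the finger, about 0.29 rad from home, and the jar is untouched. I'll slow down from here.

```bash
python3 -m handwheel '[[0.0005,-0.005,0,-2],[0.001,-0.010,0,-4],[0.0015,-0.015,0,-6],[0.002,-0.019,0,-7.5],[0.002,-0.023,0,-9]]'
python3 -c "from h import *;st()"
python3 -m handwheel '[[0.0003,-0.002,0,-1],[0.0006,-0.004,0,-2],[0.001,-0.006,0,-3],[0.001,-0.008,0,-4],[0.001,-0.010,0,-4.5]]'
python3 -c "from h import *;st()"
```

```text
clock: 7.28
eef_pos: [505.2, 131.9, 134.8]
eef_rot: [-3.14, -0.003, 2.777]
wrist_force: [-0.6, 2.0, 0.4]
finger_gap: 0.2
toolframe r,off 137.4 26.7 yaw 2.777 strap dir 2.776 left 0.124 F [-0.6  2.   0.4] z 134.8 ft -1.7 7.275
clock: 7.9
eef_pos: [500.6, 122.8, 134.8]
eef_rot: [-3.14, -0.003, 2.856]
wrist_force: [-1.1, 3.2, -0.0]
finger_gap: 0.2
toolframe r,off 136.6 27.5 yaw 2.856 strap dir 2.849 left 0.051 F [-1.1  3.2 -0. ] z 134.8 ft -2.81 7.9
```

```bash
python3 -m handwheel '[[0,-0.001,0,-0.5],[0,-0.002,0,-1],[0,-0.003,0,-1.5],[0,-0.004,0,-2],[0,-0.005,0,-2.5]]'
python3 -c "from h import *;st()"
python3 -m handwheel '[[0,-0.0007,0,0],[0,-0.0014,0,0],[0,-0.002,0,0],[0,-0.0026,0,0],[0,-0.003,0,0]]'
python3 -c "from h import *;st()"
```

```text
clock: 8.52
eef_pos: [499.2, 118.0, 134.8]
eef_rot: [-3.14, -0.003, 2.9]
wrist_force: [-0.8, 1.6, 0.7]
finger_gap: 0.9
toolframe r,off 135.5 28.4 yaw 2.9 strap dir 2.886 left 0.014 F [-0.8  1.6  0.7] z 134.8 ft -1.34 8.525
clock: 9.15
eef_pos: [499.0, 117.3, 134.9]
eef_rot: [3.138, -0.002, 2.9]
wrist_force: [5.1, 22.1, -4.9]
finger_gap: 0.8
toolframe r,off 135.5 27.7 yaw 2.9 strap dir 2.892 left 0.008 F [ 5.1 22.1 -4.9] z 134.9 ft -22.73 9.15
```

Contact force rose to 22 N with almost no further travel, so the stop is reached at about 2.89 rad (deck yaw predicts 2.90). I'll back off, rise and look.

```bash
python3 -m handwheel '[[0,0.01,0,0],[0,0.025,0,0],[0,0.04,-0.02,0],[0,0.05,-0.07,0],[0,0.05,-0.12,0]]'
python3 -m handwheel '[[0,0.03,-0.03,0],[0,0.07,-0.05,0],[0,0.11,-0.05,0],[0,0.15,-0.05,0],[0,0.15,-0.05,0]]'
python3 - <<'E'
from h import *
import cv2
st()
c=cams.get_calibration("scene");b=cams.camera("scene")[:,:,::-1];a=cams.camera("top")[:,:,::-1]
p=np.array([624,58]);
for ang in(2.84,2.90):
    u=np.array([np.cos(ang),np.sin(ang)]);print(ang,[np.round(proj(c,[*(p+u*r),z]),1) for r,z in((130,147),(85,154))])
print("tool to start",tool([*(p+90*np.array([-.970,.244])),220]))
cv2.imwrite("pics/m4.png",np.hstack([cv2.resize(a[200:340,230:350],(480,560),interpolation=2),cv2.resize(b[165:305,285:360],(300,560),interpolation=2)]))
E
```

```text
clock: 9.78
eef_pos: [511.0, 166.3, 256.4]
eef_rot: [3.139, -0.002, 2.901]
wrist_force: [0.6, -0.2, -0.0]
finger_gap: 0.5
clock: 10.4
eef_pos: [546.6, 314.2, 305.6]
eef_rot: [3.14, -0.003, 2.904]
wrist_force: [-0.5, -0.0, 0.1]
finger_gap: 0.4
toolframe r,off 135.6 230.8 yaw 2.904 strap dir 1.963 left 0.937 F [-0.5 -0.   0.1] z 305.6 ft 0.14 10.4
2.84 [array([341.3, 206.3]), array([340.1, 220.3])]
2.9 [array([336.7, 206.2]), array([336.9, 220.2])]
tool to start [ -45.63966902 -227.86609611   85.76912767]
```

View pics/m4.png

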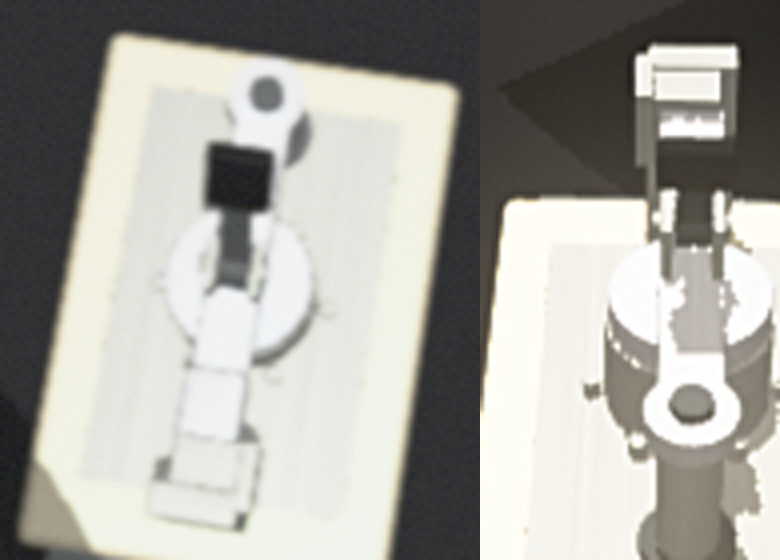

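The top and scene views both show the strap lying over the jar with its nose under the lip at the catch. The lever is up, its black pad at about (289,244) in the top image. Next I go above the start point on the nose side of the pad.

```bash
python3 -c "
from h import *
P=onz('top',289.5,244.2,212);d=P[:2]-[624,58];u=np.array([-.97,.244]);print('pad r,lat',d@u,d@[u[1],-u[0]])"
python3 -m handwheel '[[-0.01,-0.045,0,0],[-0.02,-0.09,0,0],[-0.03,-0.14,0,0],[-0.04,-0.19,0,0],[-0.046,-0.228,0,0]]'
python3 -m handwheel '[[0,0,0.03,0],[0,0,0.06,0],[0,0,0.08,0],[0,0,0.086,0],[0,0,0.086,0]]'
python3 - <<'E'
from h import *
import cv2
st();p=np.array([624,58])
print(tool([*(p+71*np.array([-.970,.244])),220]))
b=cams.camera("scene")[:,:,::-1];a=cams.camera("wrist")[:,:,::-1]
cv2.imwrite("pics/m5.png",np.hstack([cv2.resize(b[140:290,270:420],(450,450),interpolation=2),cv2.resize(a,(340,450))]))
E
```

```text
pad r,lat 55.13960000000002 -0.5654000000000005
clock: 11.12
eef_pos: [536.6, 76.7, 306.3]
eef_rot: [3.14, -0.002, 2.9]
wrist_force: [0.5, -0.2, 0.4]
finger_gap: 0.5
clock: 11.75
eef_pos: [536.5, 76.6, 220.9]
eef_rot: [3.14, -0.001, 2.899]
wrist_force: [0.1, 0.4, 0.1]
finger_gap: 0.1
toolframe r,off 89.4 -3.0 yaw 2.899 strap dir 3.233 left -0.333 F [0.1 0.4 0.1] z 220.9 ft -0.39 11.75
[-18.42578352   3.2864825    0.89285199]
```

View pics/m5.png

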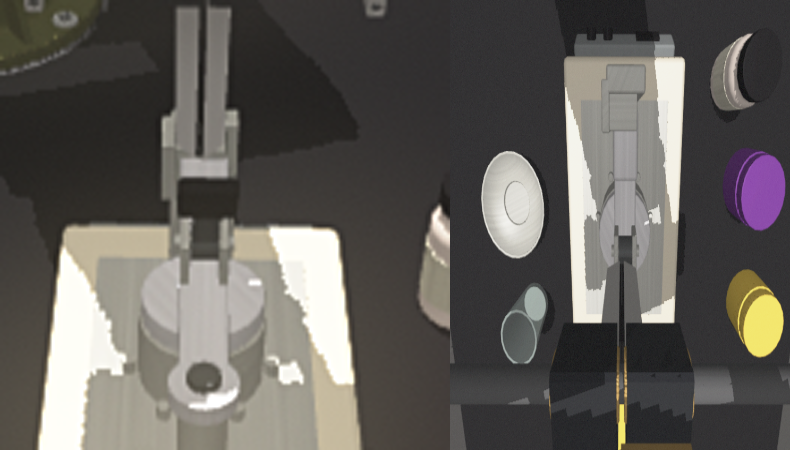

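Both views show the closed fingers on the nose side of the black pad, about 3 mm off centre. Now I push along the lever's arc.

```bash
python3 -m handwheel '[[-0.006,0.001,0.001,0],[-0.012,0.002,0.002,0],[-0.018,0.003,0.003,0],[-0.023,0.003,0.004,0],[-0.028,0.003,0.005,0]]'
python3 -c "from h import *;st()"
python3 -m handwheel '[[-0.003,0,0.002,0],[-0.006,0,0.004,0],[-0.009,0,0.0065,0],[-0.0125,0,0.010,0],[-0.016,0,0.014,0]]'
python3 -c "from h import *;st()"
```

```text
clock: 12.48
eef_pos: [564.2, 73.1, 215.8]
eef_rot: [3.14, -0.003, 2.899]
wrist_force: [-5.8, 1.3, -0.6]
finger_gap: 0.8
toolframe r,off 61.7 0.3 yaw 2.899 strap dir 3.338 left -0.438 F [-5.8  1.3 -0.6] z 215.8 ft 0.17 12.475
clock: 13.1
eef_pos: [580.1, 69.2, 201.7]
eef_rot: [3.14, -0.002, 2.9]
wrist_force: [-2.5, -0.1, 4.1]
finger_gap: 0.2
toolframe r,off 45.3 0.4 yaw 2.9 strap dir 3.516 left -0.616 F [-2.5 -0.1  4.1] z 201.7 ft 0.72 13.1
```

```bash
python3 -m handwheel '[[-0.003,0,0.004,0],[-0.006,0,0.009,0],[-0.0085,0,0.014,0],[-0.0105,0,0.019,0],[-0.0125,0,0.024,0]]'
python3 -c "from h import *;st()"
python3 -m handwheel '[[-0.001,0,0.003,0],[-0.0015,0,0.006,0],[-0.0015,0,0.008,0],[-0.0015,0,0.0095,0],[-0.0015,0,0.011,0]]'
python3 -c "from h import *;st()"
```

```text
clock: 13.72
eef_pos: [592.4, 66.2, 177.4]
eef_rot: [3.14, -0.002, 2.899]
wrist_force: [-2.9, 0.0, 4.1]
finger_gap: 0.2
toolframe r,off 32.7 0.4 yaw 2.899 strap dir 3.835 left -0.935 F [-2.9  0.   4.1] z 177.4 ft 0.68 13.725
clock: 14.35
eef_pos: [594.1, 65.8, 168.5]
eef_rot: [3.139, -0.0, 2.9]
wrist_force: [-12.7, -1.9, 28.7]
finger_gap: 0.6
toolframe r,off 30.9 0.4 yaw 2.9 strap dir 3.915 left -1.015 F [-12.7  -1.9  28.7] z 168.5 ft 4.86 14.35
```

The tip is at 160.5 mm (161 expected at fully down) and the force jumped to 29 N, so the lever is at its end. I'll draw up and away, then check.

```bash
python3 -m handwheel '[[0.001,0,-0.01,0],[0.002,0,-0.03,0],[0.002,0,-0.07,0],[0.002,0,-0.11,0],[0.002,0,-0.15,0]]'
python3 -m handwheel '[[0,0.05,0,0],[0,0.1,0,0],[0,0.15,0,0],[0,0.2,0,0],[0,0.25,0,0]]'
python3 -m handwheel '[[0,0,0,0],[0,0,0,0]]'
python3 - <<'E'
from h import *
import cv2
st()
b=cams.camera("scene")[:,:,::-1];a=cams.camera("top")[:,:,::-1]
cv2.imwrite("pics/m6.png",np.hstack([cv2.resize(a[200:340,230:350],(480,560),interpolation=2),cv2.resize(b[165:305,285:360],(300,560),interpolation=2)]))
cv2.imwrite("pics/s6.png",b)
E
```

```text
clock: 14.98
eef_pos: [592.0, 66.0, 319.7]
eef_rot: [3.139, 0.0, 2.9]
wrist_force: [0.1, -1.0, -0.1]
finger_gap: 0.6
clock: 15.6
eef_pos: [652.2, 310.3, 320.1]
eef_rot: [3.139, 0.0, 2.899]
wrist_force: [0.9, -0.3, 0.7]
finger_gap: 0.2
clock: 15.85
eef_pos: [652.3, 310.0, 319.7]
eef_rot: [3.139, -0.0, 2.9]
wrist_force: [0.5, -0.1, -0.3]
finger_gap: 0.1
toolframe r,off 33.0 251.4 yaw 2.9 strap dir 1.564 left 1.336 F [ 0.5 -0.1 -0.3] z 319.7 ft -0.03 15.85
```

View pics/m6.png

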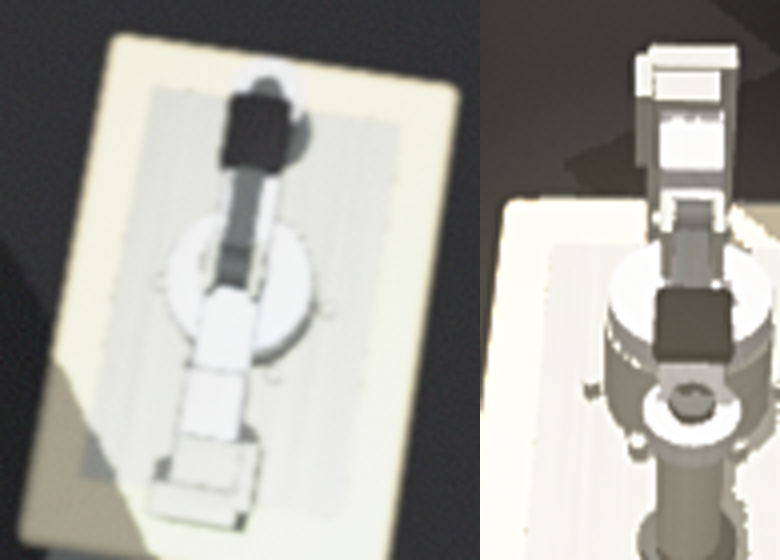

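View pics/s6.png

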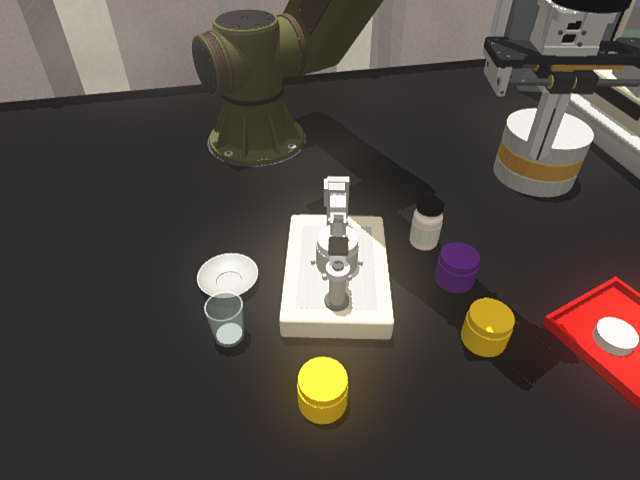

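The close views show the lever lying flat along the strap, with its pad at about (262,130) in the crop. The nose is still in the catch and the jar is in place. The full scene view shows every vessel where it was and the hand clear.

```bash
python3 -c "
from cell import manip;print(manip.sign_off())"
```

```text
the job is handed in; nothing more can be done
None
```

The steel jar is clamped and the job is handed in at about 16 s of the 51 s allowed. No verdict was reported.

- **Strap:** I pushed the nose block round with the closed fingers, slowing to about 6 mm/s at the end. The push force then rose from about 2 N to 22 N with under 1 mm of further travel. At that point the strap was about 0.008 rad from the home angle I had measured off the deck edges, which is within measuring error. The pictures show the nose in the catch, under the lip.
- **Lever:** I pushed it only after the strap was home. The fingertip ended at 160.5 mm against the 161 mm expected for fully down, and the force rose to 29 N. The last views show the lever lying flat along the strap.
- **Final state:** The hand is clear, with wrist force near zero. By eye, the jar and the other vessels look unmoved compared with the first pictures. No check failed or disagreed beyond the small strap angle difference above. An early estimate of the nose position differed by 13 mm between the two cameras. I used the midpoint, and the wrist camera then agreed with it to about 5 pixels.

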